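# Discharge a drive on the mat and close it up in the shielded test box

## Task

Take the orange drive out of the rack and lay it down flat, either face up, on the green antistatic mat and let go of it; then pick it up again, bed it flat and fully home in the foam nest of the test box, and let go. After that close the box up: swing the lid fully shut without slamming it while the clamp is still up, then swing the red clamp lever fully down across the lid. Never let the drive drop, and leave the other drives, the screwdriver and the parts box where they are.

Things in the scene. Friction and masses are not known exactly. Their poses are not given: they have to be found in the camera images.
- orange_drive: The bright orange rugged disk-drive cassette, 24 mm thick (own x) by 120 mm long (own y) by 64 mm wide (own z), edges rounded 4 mm, about 0.22 kg; origin at its centre; starts standing on a long edge in the rack with own z up and its underside 8 mm above the bench, so its top edge is 72 mm above the bench. Lying flat on either broad face its own x is vertical and it is 24 mm high.
- grey_drive: Grey bystander drive, same make and size as the orange one, stands in another slot of the rack.
- blue_drive: Blue bystander drive, same make and size, stands in another slot of the rack.
- rack: Fixed grey rack, 210 (own x) by 140 (own y) by 30 mm high, origin under its centre. Slots at own x = -65, 0, +65 mm hold one drive each, upright, length along the rack's y, thickness along its x (2.5 mm play each side), in an order that varies. Slot floors are 8 mm, fences and side walls 30 mm above the bench; 41 mm are free between neighbouring drives.
- mat: Fixed flat dark-green antistatic mat, 200 (own x) by 170 (own y) by 2 mm thick, origin at the centre of its underside on the bench.
- test_box: Fixed grey metal test box, open-topped, outside 140 (own x) by 180 (own y) by 52 mm high, walls and floor 6 mm; origin under its centre; own x points from front to hinge side. Inside, black foam blocks 20 mm high at the corners and ends leave the nest. Halfway along both long sides the foam has a gap for a finger, 70 mm long (y) by 28 mm (x), down to the floor.
- nest (a point): Centre of the nest's floor, 6 mm above the bench, axes as the test box's. The nest is 72 mm (x) by 128 mm (y) and 20 mm deep, for a drive lying flat with its length along y; the centre of a drive lying home is 12 mm above this point.
- lid (a joint): Blue lid of the test box: 0 is shut, grows as it opens (rad), upright at 1.57, at most 1.95. Stiff hinge: stays where it is left (about 3 N at its front edge moves it).
- lid_hinge (a point): Middle of the lid's hinge line, which runs along the box's y: 70 mm from the box's centre along its +x, 52 mm above the bench. Axes as the box's. The lid is a plate 142 mm long from the hinge, 180 mm wide, 10 mm thick; shut, its underside is 52 mm and its top 62 mm above the bench, and it points to the box's -x.
- lid_tab (a point): Middle of the yellow tab (60 mm wide along the hinge, 18 mm long, 10 mm thick) on the lid's free edge, 151 mm from the hinge line. Moves with the lid.
- clamp (a joint): Clamp lever of the test box: 0 is down flat across the shut lid, grows as it is raised (rad), upright at 1.57, at most 1.95 (leaning away from the box). Stays where it is left (about 2 N at its tip moves it).
- clamp_hinge (a point): Clamp lever's pivot: 105 mm from the box's centre along the box's +y, 69 mm above the bench; the axis runs along the box's x. Axes as the box's. The lever swings in the box's y-z plane; down, it points to the box's -y and its top is 77 mm above the bench.
- clamp_tip (a point): Free end of the clamp lever, 104 mm from the pivot; its red grip (52 mm long, 22 mm wide, 14 mm thick) ends here. Moves with the lever.
- screwdriver: Loose bystander screwdriver, 180 mm long, lying on the bench beyond the mat; origin under its middle.
- parts_box: Loose bystander white open parts box, 100 by 70 by 35 mm high, on the bench; origin at the centre of its underside.
Mind the look-alikes: they are no part of the job. Leave any yellow look-alike of the orange_drive alone.

How it is judged (in metres and radians):
On the way, in this order (a step that is already met when the one before it is completed fails the run):
1. the orange drive lies flat on the mat (its centre over the mat), let go (angle between the x axis of orange_drive and the z axis of mat, either way round below 0.08 rad and x of orange_drive in the frame of mat between -0.1 and 0.1 m and y of orange_drive in the frame of mat between -0.085 and 0.085 m and z of orange_drive in the frame of mat below 0.018 m and contact force between orange_drive and the fingers below 0.1 N), for 0.2 s.
2. the drive lies flat and home in the nest, let go, the lid still open (x of orange_drive in the frame of nest between -0.008 and 0.008 m and y of orange_drive in the frame of nest between -0.008 and 0.008 m and z of orange_drive in the frame of nest below 0.016 m and angle between the x axis of orange_drive and the z axis of nest, either way round below 0.08 rad and contact force between orange_drive and the fingers below 0.1 N and value of joint lid above 0.5 rad), for 0.2 s.
3. the lid is shut while the clamp is still up (x of orange_drive in the frame of nest between -0.008 and 0.008 m and y of orange_drive in the frame of nest between -0.008 and 0.008 m and z of orange_drive in the frame of nest below 0.016 m and angle between the x axis of orange_drive and the z axis of nest, either way round below 0.08 rad and value of joint lid below 0.05 rad and value of joint clamp above 0.6 rad), for 0.1 s.
At the end, for the whole second after the job is handed in: The orange drive lies at rest, let go, in the nest: centre within 8 mm of the nest's centre along and across and less than 16 mm above its floor, flat within 0.08 rad; the lid is shut (below 0.05 rad) and the clamp lever is down (below 0.08 rad) (x of orange_drive in the frame of nest between -0.008 and 0.008 m and y of orange_drive in the frame of nest between -0.008 and 0.008 m and z of orange_drive in the frame of nest below 0.016 m and angle between the x axis of orange_drive and the z axis of nest, either way round below 0.08 rad and contact force between orange_drive and the fingers below 0.1 N and linear speed of orange_drive below 0.02 m/s and value of joint lid below 0.05 rad and value of joint clamp below 0.08 rad); the robot touches nothing.
It fails at once if the lid is slammed (over 2.5 rad/s just before it shuts) (value of joint lid below 0.15 rad and velocity of joint lid below -2.5 rad/s).
It fails at once if the orange drive is dropped (over 0.9 m/s while not held) (linear speed of orange_drive above 0.9 m/s and contact force between orange_drive and the fingers below 0.1 N).
It fails at once if another drive, the screwdriver or the parts box is moved more than 30 mm (distance of any of grey_drive, blue_drive, screwdriver, parts_box from where it was at the start of the episode above 0.03 m).
It also fails if it takes over 72 s, if anything falls off the work surface, if the arm or the gripper's body presses on something with over 40 N, if the wrist force passes 120 N, or if a joint passes its speed limit or range.

## Robot

A 6-joint arm with a two-finger parallel gripper is mounted at the origin on the work surface. World frame = base frame: x ahead of the robot, y to its left, z up, the work surface at z = 0. Lengths are in mm, angles in degrees, forces in N, time in s.
With the tool pointing down it reaches from about 300 to 850 mm from the base axis. Payload 4.2 kg.
Tool frame: the origin (TCP) lies midway between the tips of the shut fingers; the grasp point (between the pads) lies 19 mm behind it; z points along the fingers, y is the line along which they close (so a half turn about z gives the same grasp; the last joint's range is limited). The gripper opens to 91 mm and grips with 3 to 60 N. Pads are 32 mm wide; open, the fingers measure 118 mm over their backs; the gripper's body (76 mm by 178 mm) begins 60 mm behind the grasp point.
Start: joints at [-71.333, 18.312, 89.639, -0, 72.044, -1.146], TCP at [194.9, -540.978, 213.976] pointing down, gripper open.
Joint ranges: [-177.97, 177.97], [-48.28, 115.42], [12.27, 149.76], [-77.06, 257.06], [2.81, 150.46], [-146.56, 146.56]. Speed limits (degrees/s): [147.25, 147.25, 180, 180, 180, 180].

## Interface

Orientations are given as [roll, pitch, yaw] about the fixed x, y, z axes, in that order (R = Rz(yaw) Ry(pitch) Rx(roll)).
In Python, from workcell import env gives the robot as it stands.
- The arm moves only by the tool send_rows, never from a script. Its argument "steps" is a list that holds one entry, the list of rows, each a list of 5 numbers: the shift along the tool's x, y, z scaled (see below), then the turn about the tool's z scaled (see below), then the opening, from 0 (shut) to 1 (fully open). In form: [[[dx, dy, dz, yaw, fingers], ...]]. A call has 1 to 5 rows; each row shifts and turns the commanded pose from where the row before left it, along the tool's axes as they then stand; what a row does not reach is not made up. The controller multiplies each number of a shift by 0.04 m and each number of a turn by 0.12 rad. A row lasts 1/12 s, in which the tool goes at most 41.7 mm and 7.16 degrees, less where a joint would pass 70% of its speed; a pose out of reach is approached as far as the arm can. A call with a number of a shift or a turn outside -1 to 1 is refused whole. A call with a gripper value outside its range is refused whole. The fingers move at their own pace and stop on an object; "squeeze" is the grip in N (left out, the last holds). Time passes only in rows, so rows that do not move let the fingers close. It gives the time, the measured TCP pose, the force, the opening and the grip force at its end, in the units of the state.
- env.state(): the state, without advancing time (a new reading comes with each control period).
- env.grab_frame(name): name is "side" or "top"; returns a dict with "pixels" (384x512x3 uint8, red, green, blue), "depth" (384x512 float32, mm along the optical axis (not along the pixel's ray), 0 where there is no reading), "intrinsics" (3x3 intrinsics, pixels), "cam_to_world" (4x4, takes a point from camera to world coordinates). Camera axes: x right, y down, z forward; pixel columns grow to the right and rows downward; lengths in mm; the calibration is good to about 2 mm. A picture is of the moment at which its call begins.
- env.job_done(): hands the job in; it is judged then, once.
The state is a dict: "time_s": time; "qpos": joint angles; "qvel": joint speeds; "effort": joint torques, N m; "ee_pos": TCP position; "ee_rot": TCP orientation; "force": force on the tool from outside, world axes, zero at the start; "torque": the same for the moment, N m; "gripper_width": finger opening in mm; "gripper_force": force on a finger pad.
Only numpy, scipy, OpenCV 4.12 (cv2) and the standard library are available. Lean on these libraries where they do the work, as an engineer would, in place of code of your own. Each camera call takes 0.05 s, during which the arm holds its last target. There are 200 camera calls.

## Working session

There is one attempt and no reset: what is moved stays moved. The work goes in short steps, Python scripts to look and compute and a tool call to move; the robot and the scene stay as the last step left them, time stands still between calls to the robot, and variables do not carry over. Pictures are saved under pics/ and viewed, at most 10 in all, crops included, and the job is handed in when it is done.

Besides the shell and the picture viewer there is one more tool, called after "Call:" as name(argument=value, ...) on one line, values as JSON. send_rows: Moves the arm, as the interface text tells. Shifts and turns lie within -1 to 1; 1 stands for 0.04 m of shift or 0.12 rad of turn. Its arguments: {"type":"object","properties":{"steps":{"type":"array"},"squeeze":{"type":"number"}},"required":["steps"]}

```bash
mkdir -p pics; ls; cat > h.py <<'E'
import numpy as np,cv2
from workcell import env
def cloud(f):
    d=f["depth"];K=f["intrinsics"];T=f["cam_to_world"]
    v,u=np.mgrid[:d.shape[0],:d.shape[1]]
    P=np.stack([(u-K[0,2])/K[0,0]*d,(v-K[1,2])/K[1,1]*d,d],-1)
    return P@T[:3,:3].T+T[:3,3]
E
python3 - <<'E'
from h import *
for n in("top","side"):
    f=env.grab_frame(n); np.savez(f"pics/{n}0.npz",**f)
    cv2.imwrite(f"pics/{n}0.png",f["pixels"][:,:,::-1]); print(n,f["cam_to_world"].round(2).tolist(),f["intrinsics"][0,0])
print(env.state())
E
```

```text
pics
top [[-0.0, -1.0, 0.05, 493.14], [-1.0, 0.0, -0.01, 125.65], [0.01, -0.05, -1.0, 1291.47], [0.0, 0.0, 0.0, 1.0]] 384.4532591184689
side [[-0.99, -0.11, 0.11, 430.79], [-0.16, 0.72, -0.68, 884.89], [-0.0, -0.68, -0.73, 912.59], [0.0, 0.0, 0.0, 1.0]] 448.5613224612402
{'time_s': 0.1, 'qpos': array([-7.13338637e+01,  1.83456008e+01,  8.96987046e+01, -1.86614254e-03,
        7.20450036e+01, -1.14708763e+00]), 'qvel': array([ 0.0280027 , -0.0450295 , -0.21451034,  0.00731365,  0.0260935 ,
        0.00234274]), 'effort': array([-9.41835674e-05, -4.13333416e+01, -2.32506877e+01,  7.29437638e-02,
        4.22185252e-02, -4.84358179e-05]), 'ee_pos': array([ 194.73324855, -540.53718626,  213.2330188 ]), 'ee_rot': array([-1.79910673e+02, -1.38820457e-05,  1.98138006e+01]), 'force': array([ 0.18347895, -0.33866912, -0.63916395]), 'torque': array([-0.01840375, -0.02992619,  0.01525775]), 'gripper_force': 0.0, 'gripper_width': 90.96585533437265}
```

View pics/top0.png

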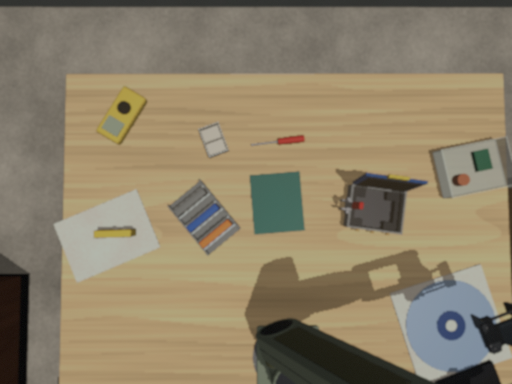

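View pics/side0.png

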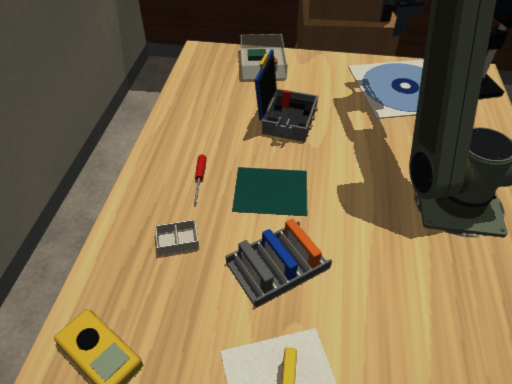

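The top view shows the rack at about (204,217), with the orange drive at (215,235). The mat is at (277,202). The box is at (375,207), with the lid up behind it at (390,180) and the red clamp at (357,205). The side view agrees: orange drive (303,242), lid (266,85), clamp (286,100).

```bash
cat > m.py <<'E'
from h import *
def rect(P,n):
    P=P[:,:2].astype(np.float32); c,s,a=cv2.minAreaRect(P)
    if s[0]<s[1]: a+=90;s=s[::-1]
    print(n,"c",np.round(c,1),"size",np.round(s,1),"long axis deg",round((a+90)%180-90,1),len(P))
def run(tag,f0=None):
    out={}
    for n in("top","side"):
        f=dict(np.load(f"pics/{n}0.npz")) if f0 else env.grab_frame(n)
        H=cv2.cvtColor(f["pixels"],cv2.COLOR_RGB2HSV).astype(int); W=cloud(f); ok=f["depth"]>0
        out[n]=(f,H,W,ok)
    return out
E
python3 - <<'E'
from m import *
o=run("",1)
for n,(f,H,W,ok) in o.items():
    h,s,v=H[...,0],H[...,1],H[...,2]; z=W[...,2]
    print(n,"bench z",np.median(z[ok]).round(1))
    X,Y=W[...,0],W[...,1]
    def show(nm,m):
        P=W[m&ok]
        if len(P)>10: rect(P,nm); print("   z pct",np.percentile(P[:,2],[2,25,50,75,98]).round(1), "mean",P.mean(0).round(1))
    rk=(X>300)&(X<620)&(Y>150)&(Y<400)
    show("orange",(h>=5)&(h<=14)&(s>190)&rk&(z>30)); show("orangetop",(h>=5)&(h<=14)&(s>190)&rk&(z>64))
    show("rack all",rk&(z>5)&(z<90)&(Y>190)&(X<600)&(X>380))
    show("mat",(h>70)&(h<95)&(s>100)&(abs(z)<12)&(Y>0)&(Y<200))
    bx=(X>350)&(X<720)&(Y<-100)&(Y>-380)
    show("boxrim",bx&(z>46)&(z<58)&(s<90))
    show("box",bx&(z>15)&(z<58)&(s<90))
    show("lid",bx&(h>105)&(h<130)&(s>120)&(z>55)); show("tab",bx&(h>20)&(h<32)&(s>150)&(z>80))
    show("clamp",bx&((h<5)|(h>174))&(s>150)&(z>60))
E
```

```text
top bench z -1.6
rack all c [489.7 294.2] size [218.2 207. ] long axis deg -0.1 2223
   z pct [ 5.4  8.8 29.2 69.4 74.3] mean [466.7 280.9  36.8]
boxrim c [ 486.1 -270.9] size [210.8 143.1] long axis deg 82.0 361
   z pct [46.8 49.5 51.3 53.  56.4] mean [ 477.3 -284.8   51.3]
box c [ 481.2 -270.3] size [211.8 148.5] long axis deg 80.3 1286
   z pct [18.2 24.2 27.5 48.2 55.1] mean [ 481.  -294.8   33.8]
clamp c [ 496.1 -199. ] size [17.6 12.2] long axis deg -2.5 28
   z pct [166.1 168.5 169.8 171.  174.3] mean [ 495.3 -198.9  170. ]
side bench z 0.5
orange c [407.5 236.8] size [118.8  23.7] long axis deg -50.9 562
   z pct [34.5 66.4 71.3 72.9 75.1] mean [404.  244.9  66.8]
orangetop c [407.7 236.5] size [118.1  23.3] long axis deg -50.6 443
   z pct [65.  70.6 71.9 73.3 75.2] mean [407.  239.5  71.6]
rack all c [489.6 291.9] size [219.5 206.5] long axis deg -1.9 4633
   z pct [ 6.4 17.  32.2 69.9 74.4] mean [469.6 294.5  40. ]
mat c [504.4  56.8] size [196.1 123.6] long axis deg 3.7 2220
   z pct [-1.   1.3  2.6  3.8  6.3] mean [506.2  59.8   2.6]
boxrim c [ 489.8 -273.6] size [216.5 149.6] long axis deg 82.2 382
   z pct [46.3 49.7 51.6 53.3 57.6] mean [ 484.4 -268.2   51.6]
box c [ 489.6 -273. ] size [218.2 149.4] long axis deg 81.8 1228
   z pct [17.  26.5 35.4 49.1 56.1] mean [ 483.4 -275.3   36.9]
lid c [ 569.7 -291.6] size [175.7  25. ] long axis deg 84.2 237
   z pct [ 64.6 113.4 172.3 190.  194.5] mean [ 573.8 -241.8  151.3]
tab c [ 575.6 -296.7] size [59.1 11.8] long axis deg 82.3 65
   z pct [197.3 203.8 208.8 211.2 213.4] mean [ 574.3 -293.1  207.3]
clamp c [ 496.4 -194.1] size [22.5 19.9] long axis deg -9.0 133
   z pct [126.1 137.4 150.5 162.8 172.1] mean [ 496.  -192.3  149.6]
```

```bash
python3 - <<'E'
from m import *
o=run("",1)
for n,(f,H,W,ok) in o.items():
    h,s,v=H[...,0],H[...,1],H[...,2]; X,Y,z=[W[...,i] for i in range(3)]
    print(n)
    m=(h>=3)&(h<=16)&(s>150)&(z>64)&(z<80)&(X>300)&(X<620)&(Y>150)&(Y<400)&ok
    if m.sum()>10: rect(W[m],"orange")
    m=(h>70)&(h<95)&(s>90)&(abs(z)<12)&(Y>-70)&(Y<200)&(X>380)&(X<650)&ok; rect(W[m],"mat")
    a=np.deg2rad(-8); R=np.array([[np.cos(a),-np.sin(a)],[np.sin(a),np.cos(a)]])
    c0=np.array([485,-285.]); B=(W[...,:2]-c0)@R   # box axes
    near=(abs(B[...,0])<130)&(abs(B[...,1])<150)&ok
    m=near&(z>45)&(z<58)&(s<90)
    for lo,hi in((-40,40),):
        p=B[m&(B[...,1]>lo)&(B[...,1]<hi)]; print(" rim x for mid y",np.percentile(p[:,0],[1,10,25,50,75,90,99]).round(1))
        p=B[m&(B[...,0]>lo)&(B[...,0]<hi)]; print(" rim y for mid x",np.percentile(p[:,1],[1,10,25,50,75,90,99]).round(1))
    # front edge direction
    p=B[m&(B[...,0]<-50)&(abs(B[...,1])<80)]; print(" front rim slope deg",np.rad2deg(np.polyfit(p[:,1],p[:,0],1)[0]) ,len(p))
    m=near&(h>100)&(h<130)&(s>80)&(z>65); 
    if m.sum()>20:
        p=B[m];zz=z[m]; k=np.polyfit(zz,p[:,0],1); print(" lid x=",k, "y rng",np.percentile(p[:,1],[1,99]),m.sum())
    m=near&((h<6)|(h>172))&(s>140)&(z>75)
    p=B[m];zz=z[m]; print(" clamp",p.mean(0),np.polyfit(zz,p[:,1],1),zz.min(),zz.max())
    m=near&(h>20)&(h<34)&(s>120)&(z>150)
    if m.sum()>5: print(" tab",B[m].mean(0),z[m].mean(),np.percentile(z[m],[2,98]),m.sum())
E
```

```text
top
orange c [409.1 233.4] size [113.8  16.6] long axis deg -50.4 187
mat c [0. 0.] size [0. 0.] long axis deg 0.0 0
 rim x for mid y [-72.3 -71.4 -69.9 -67.2  62.9  64.8  66. ]
 rim y for mid x [-91.1 -89.3 -86.3 -83.   87.6  92.8 117.8]
 front rim slope deg 0.07153427157528493 94
 lid x= [-3.81519255e-02  9.45346041e+01] y rng [-83.1822417   86.67883946] 83
 clamp [-1.29932481 87.10244772] [ -0.48549301 169.22947751] 161.44716546685504 174.69622813502565
 tab [89.82736057  1.47715084] 208.8100547772667 [201.69958954 213.15133764] 82
side
orange c [408.  234.5] size [121.5  25.4] long axis deg -50.6 473
mat c [506.6  33.4] size [195.6 171.4] long axis deg 4.7 3047
 rim x for mid y [-71.4 -70.9 -68.1  62.2  65.   67.5  68.7]
 rim y for mid x [-94.2 -88.7 -85.1  86.7  93.6 109.6 120.1]
 front rim slope deg -0.32323935779246604 73
 lid x= [ 0.12282975 63.32684455] y rng [-81.61165748  91.58145494] 276
 clamp [-2.09722206 93.19618201] [ -0.22314439 126.6060068 ] 121.73980184065829 173.02340879823873
 tab [89.67347583  5.72250326] 206.74852334337984 [196.22438784 213.41625509] 70
```

```bash
cat > plan.py <<'E'
import sys,json
from h import *
def plan(x,y,z,yaw,n,grip,zfirst=None):
    "n rows from the measured pose to x,y,z,yaw, in tool axes; prints calls of 5"
    s=env.state(); p=s["ee_pos"].copy(); a=s["ee_rot"][2]; rows=[]
    print("now",s["time_s"],p.round(1),round(a,2),"w",round(s["gripper_width"],1))
    T=np.array([x,y,z]); 
    for i in range(n):
        k=n-i; d=(T-p)/k; r=np.deg2rad(a); c,q=np.cos(r),np.sin(r)
        t=np.array([d[0]*c+d[1]*q, d[0]*q-d[1]*c, -d[2]])/40
        w=-((yaw-a+180)%360-180)/k/np.rad2deg(.12)
        t=t.round(2); w=round(w,2); rows.append([*t.tolist(),w,grip])
        p=p+40*np.array([t[0]*c+t[1]*q,t[0]*q-t[1]*c,-t[2]]); a-=w*np.rad2deg(.12)
    for i in range(0,n,5): print(json.dumps(rows[i:i+5]))
    m=max(max(np.linalg.norm(r[:3]) for r in rows),max(abs(r[3]) for r in rows)); print("max",round(m,2),"end",p.round(1),round(a,1))
if __name__=="__main__": 
    v=[float(t) for t in sys.argv[1:]]; plan(*v[:4],int(v[4]),v[5])
E
python3 plan.py 408 235.5 150 129.4 25 0.58
```

```text
now 0.1 [ 194.7 -540.5  213.2] 19.81 w 91.0
[[0.46, -0.66, 0.06, -0.64, 0.58], [0.51, -0.62, 0.06, -0.64, 0.58], [0.56, -0.58, 0.06, -0.64, 0.58], [0.6, -0.53, 0.06, -0.64, 0.58], [0.64, -0.49, 0.06, -0.64, 0.58]]
[[0.68, -0.44, 0.06, -0.64, 0.58], [0.71, -0.38, 0.06, -0.64, 0.58], [0.74, -0.33, 0.06, -0.64, 0.58], [0.76, -0.27, 0.06, -0.64, 0.58], [0.78, -0.21, 0.07, -0.64, 0.58]]
[[0.79, -0.15, 0.06, -0.64, 0.58], [0.8, -0.09, 0.07, -0.64, 0.58], [0.8, -0.03, 0.06, -0.64, 0.58], [0.8, 0.03, 0.07, -0.63, 0.58], [0.8, 0.09, 0.06, -0.64, 0.58]]
[[0.79, 0.16, 0.07, -0.63, 0.58], [0.78, 0.21, 0.06, -0.64, 0.58], [0.76, 0.27, 0.07, -0.63, 0.58], [0.73, 0.33, 0.06, -0.64, 0.58], [0.7, 0.39, 0.07, -0.63, 0.58]]
[[0.67, 0.44, 0.06, -0.64, 0.58], [0.64, 0.49, 0.07, -0.63, 0.58], [0.6, 0.53, 0.06, -0.64, 0.58], [0.56, 0.58, 0.07, -0.63, 0.58], [0.51, 0.62, 0.06, -0.64, 0.58]]
max 0.81 end [408.  235.3 150. ] 129.4
```

Call:
send_rows(steps=[[[0.46,-0.66,0.06,-0.64,0.58],[0.51,-0.62,0.06,-0.64,0.58],[0.56,-0.58,0.06,-0.64,0.58],[0.6,-0.53,0.06,-0.64,0.58],[0.64,-0.49,0.06,-0.64,0.58]]])

```text
time_s: 0.52
ee_pos: [237.2, -384.2, 201.4]
ee_rot: [-180.0, -0.0, 42.0]
force: [1.0, 0.2, 0.0]
gripper_width: 61.1
gripper_force: 0.0
```

Call:
send_rows(steps=[[[0.68,-0.44,0.06,-0.64,0.58],[0.71,-0.38,0.06,-0.64,0.58],[0.74,-0.33,0.06,-0.64,0.58],[0.76,-0.27,0.06,-0.64,0.58],[0.78,-0.21,0.07,-0.64,0.58]]])

```text
time_s: 0.93
ee_pos: [280.1, -228.5, 189.3]
ee_rot: [-180.0, -0.0, 64.0]
force: [0.7, 0.3, -0.2]
gripper_width: 52.9
gripper_force: 0.0
```

Call:
send_rows(steps=[[[0.79,-0.15,0.06,-0.64,0.58],[0.8,-0.09,0.07,-0.64,0.58],[0.8,-0.03,0.06,-0.64,0.58],[0.8,0.03,0.07,-0.63,0.58],[0.8,0.09,0.06,-0.64,0.58]]])

```text
time_s: 1.35
ee_pos: [322.3, -73.6, 176.5]
ee_rot: [180.0, 0.0, 85.9]
force: [0.1, 0.6, 0.4]
gripper_width: 52.9
gripper_force: 0.0
```

Call:
send_rows(steps=[[[0.79,0.16,0.07,-0.63,0.58],[0.78,0.21,0.06,-0.64,0.58],[0.76,0.27,0.07,-0.63,0.58],[0.73,0.33,0.06,-0.64,0.58],[0.7,0.39,0.07,-0.63,0.58]]])

```text
time_s: 1.77
ee_pos: [365.1, 81.6, 163.3]
ee_rot: [-180.0, 0.0, 107.8]
force: [0.8, -1.5, -0.4]
gripper_width: 52.8
gripper_force: 0.0
```

Call:
send_rows(steps=[[[0.67,0.44,0.06,-0.64,0.58],[0.64,0.49,0.07,-0.63,0.58],[0.6,0.53,0.06,-0.64,0.58],[0.56,0.58,0.07,-0.63,0.58],[0.51,0.62,0.06,-0.64,0.58]]])

```text
time_s: 2.18
ee_pos: [408.0, 236.4, 150.2]
ee_rot: [-180.0, 0.0, 129.7]
force: [1.5, -0.2, 0.2]
gripper_width: 53.1
gripper_force: 0.0
```

```bash
python3 plan.py 408.2 235 38 129.4 5 0.58
```

```text
now 2.1833 [408.  236.4 150.2] 129.66 w 53.1
[[-0.01, -0.0, 0.56, 0.01, 0.58], [-0.01, -0.0, 0.56, 0.01, 0.58], [-0.0, -0.01, 0.56, 0.01, 0.58], [-0.01, -0.0, 0.56, 0.0, 0.58], [-0.0, -0.01, 0.57, 0.01, 0.58]]
max 0.57 end [408.1 235.   37.8] 129.4
```

Call:
send_rows(steps=[[[-0.01,0,0.56,0.01,0.58],[-0.01,0,0.56,0.01,0.58],[0,-0.01,0.56,0.01,0.58],[-0.01,0,0.56,0.01,0.58],[0,-0.01,0.56,0,0.58]]])

```text
time_s: 2.6
ee_pos: [408.1, 233.4, 37.5]
ee_rot: [-180.0, 0.0, 129.2]
force: [-0.3, -0.5, -0.3]
gripper_width: 52.8
gripper_force: 0.0
```

Call:
send_rows(steps=[[[0,0,0,0,0.2],[0,0,0,0,0.2],[0,0,0,0,0.1],[0,0,0,0,0.1],[0,0,0,0,0.1]]], squeeze=25)

```text
time_s: 3.02
ee_pos: [409.2, 233.8, 40.0]
ee_rot: [179.8, 0.0, 129.1]
force: [-0.3, 0.1, 1.5]
gripper_width: 24.2
gripper_force: 25.0
```

Call:
send_rows(steps=[[[0,0,0,0,0],[0,0,-0.3,0,0],[0,0,-0.7,0,0],[0,0,-0.9,0,0],[0,0,-0.9,0,0]]])

```text
time_s: 3.43
ee_pos: [407.4, 232.9, 151.7]
ee_rot: [-179.9, -0.0, 129.1]
force: [0.4, 0.6, -2.7]
gripper_width: 23.9
gripper_force: 25.0
```

```bash
python3 plan.py 480 33 70 94.7 8 0; python3 - <<'E'
from h import *
f=env.grab_frame("side"); cv2.imwrite("pics/s1.png",f["pixels"][:,:,::-1])
E
```

```text
now 3.4333 [407.4 232.9 151.7] 129.13 w 23.9
[[-0.63, -0.22, 0.26, 0.63, 0.0], [-0.64, -0.17, 0.25, 0.63, 0.0], [-0.65, -0.12, 0.26, 0.62, 0.0], [-0.66, -0.07, 0.25, 0.63, 0.0], [-0.67, -0.02, 0.26, 0.62, 0.0]]
[[-0.66, 0.03, 0.25, 0.63, 0.0], [-0.66, 0.07, 0.26, 0.62, 0.0], [-0.66, 0.13, 0.25, 0.63, 0.0]]
max 0.72 end [480.2  32.9  70.1] 94.7
```

View pics/s1.png

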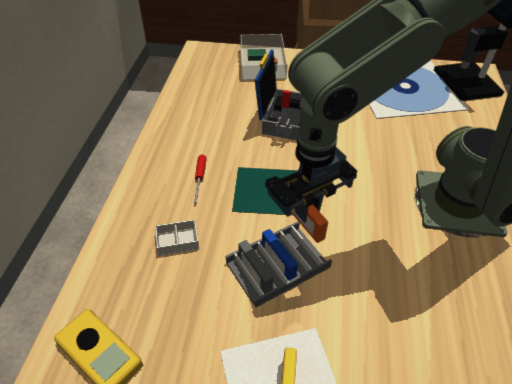

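The drive is held between the fingers at (317,221), clear of the rack, and the other two drives have not moved. Next I carry it to the mat.

Call:
send_rows(steps=[[[-0.63,-0.22,0.26,0.63,0.0],[-0.64,-0.17,0.25,0.63,0.0],[-0.65,-0.12,0.26,0.62,0.0],[-0.66,-0.07,0.25,0.63,0.0],[-0.67,-0.02,0.26,0.62,0.0]]])

```text
time_s: 3.9
ee_pos: [454.0, 107.4, 99.3]
ee_rot: [180.0, 0.0, 107.4]
force: [0.8, 0.5, -2.2]
gripper_width: 24.0
gripper_force: 25.0
```

Call:
send_rows(steps=[[[-0.66,0.03,0.25,0.63,0.0],[-0.66,0.07,0.26,0.62,0.0],[-0.66,0.13,0.25,0.63,0.0],[0,0,0.4,0,0],[0,0,0.2,0,0]]])

```text
time_s: 4.32
ee_pos: [480.5, 32.1, 43.8]
ee_rot: [-179.9, 0.0, 94.5]
force: [-0.5, 0.4, -1.7]
gripper_width: 24.1
gripper_force: 25.0
```

Call:
send_rows(steps=[[[0,0,0.1,0,0],[0,0,0.06,0,0],[0,0,0.05,0,0],[0,0,0.05,0,0],[0,0,0,0,0]]])

```text
time_s: 4.73
ee_pos: [481.1, 33.9, 34.9]
ee_rot: [180.0, 0.0, 94.8]
force: [0.2, -0.5, -2.4]
gripper_width: 23.8
gripper_force: 25.0
```

```bash
python3 - <<'E'
from m import *
print(env.state()["ee_pos"],env.state()["force"])
f=env.grab_frame("side");W=cloud(f);H=cv2.cvtColor(f["pixels"],cv2.COLOR_RGB2HSV).astype(int)
m=(H[...,0]>=3)&(H[...,0]<=16)&(H[...,1]>150)&(abs(W[...,0]-480)<90)&(abs(W[...,1]-33)<90)
print(np.percentile(W[m],[1,5,50,95,99],axis=0).round(1),m.sum())
E
```

```text
[481.11099976  33.90692323  34.93462887] [ 0.20287174 -0.47606275 -2.3784784 ]
[[464.5 -16.8   6.5]
 [466.3  -9.1  14.6]
 [478.6  67.4  65.9]
 [491.8  95.4  92.8]
 [493.7  96.4 143.2]] 422
```

Call:
send_rows(steps=[[[0,0,0.025,0,0],[0,0,0.025,0,0],[0,0,0.02,0,0],[0,0,0,0,0],[0,0,0,0,0]]])

```text
time_s: 5.2
ee_pos: [481.5, 33.7, 34.0]
ee_rot: [179.9, -0.0, 94.7]
force: [-4.1, 1.4, 14.0]
gripper_width: 23.1
gripper_force: 25.0
```

Call:
send_rows(steps=[[[0,0,-0.03,0,0.1],[0,0,0,0,0.35],[0,0,0,0,0.5],[0,0,0,0,0.5],[0,0,0,0,0.5]]])

```text
time_s: 5.62
ee_pos: [481.1, 33.3, 33.0]
ee_rot: [-180.0, 0.0, 94.7]
force: [-0.1, -0.3, 0.7]
gripper_width: 44.9
gripper_force: 0.0
```

Call:
send_rows(steps=[[[0,0,-0.15,0,0.5],[0,0,-0.15,0,0.5],[0,0,0,0,0.5],[0,0,0,0,0.5],[0,0,0,0,0.5]]])

```text
time_s: 6.03
ee_pos: [481.1, 33.3, 45.3]
ee_rot: [180.0, 0.0, 94.7]
force: [0.1, -0.8, 0.2]
gripper_width: 45.7
gripper_force: 0.0
```

```bash
cat > od.py <<'E'
from m import *
def od(tag=None,c=(500,33),r=100):
    for n in("top","side"):
        f=env.grab_frame(n);W=cloud(f);H=cv2.cvtColor(f["pixels"],cv2.COLOR_RGB2HSV).astype(int)
        m=(H[...,0]>=3)&(H[...,0]<=16)&(H[...,1]>150)&(abs(W[...,0]-c[0])<r)&(abs(W[...,1]-c[1])<r)&(W[...,2]<90)&(f["depth"]>0)
        if m.sum()>15: rect(W[m],n+" orange"); print("  z",np.percentile(W[m][:,2],[2,25,50,75,98]).round(1))
        if tag: cv2.imwrite(f"pics/{tag}_{n}.png",f["pixels"][:,:,::-1])
    s=env.state(); print(s["time_s"],s["ee_pos"].round(1),s["ee_rot"].round(1),s["gripper_width"].round(1),s["force"].round(1))
if __name__=="__main__":
    import sys; od(*sys.argv[1:])
E
python3 od.py
```

```text
top orange c [476.8  87.3] size [15.9  6.5] long axis deg -0.7 16
  z [61.9 64.2 65.4 66.  68.3]
side orange c [481.2  36.3] size [122.9  23.6] long axis deg -84.8 380
  z [10.5 47.4 65.1 66.8 69.7]Traceback (most recent call last):
  File "od.py", line 10, in <module>
    import sys; od(*sys.argv[1:])
                ~~^^^^^^^^^^^^^^^
  File "od.py", line 8, in od
    s=env.state(); print(s["time_s"],s["ee_pos"].round(1),s["ee_rot"].round(1),s["gripper_width"].round(1),s["force"].round(1))
                                                                               ^^^^^^^^^^^^^^^^^^^^^^^^
AttributeError: 'float' object has no attribute 'round'
```

```bash
sed -i 's/s\["gripper_width"\].round(1)/round(s["gripper_width"],1)/' od.py
```

Call:
send_rows(steps=[[[0,0.15,0,0,0.5],[0,0.1,0,0,0.5],[0,0.1,0,0,0.5],[0,0.1,0,0,0.5],[0,0.05,0,0,0.5]]])

```text
time_s: 6.55
ee_pos: [501.9, 35.0, 45.1]
ee_rot: [180.0, 0.0, 94.7]
force: [0.6, -0.1, 0.8]
gripper_width: 45.9
gripper_force: 0.2
```

```bash
python3 od.py t1
```

```text
top orange c [484.5  90.2] size [25.9  6.6] long axis deg 1.3 19
  z [47.  64.  65.6 67.5 69.9]
side orange c [492.6  17.2] size [162.   36.3] long axis deg -83.5 407
  z [11.1 45.7 65.1 68.  70.9]
6.65 [501.6  35.   45.1] [180.    0.   94.7] 45.2 [ 0.1 -0.3 -0.2]
```

View pics/t1_side.png

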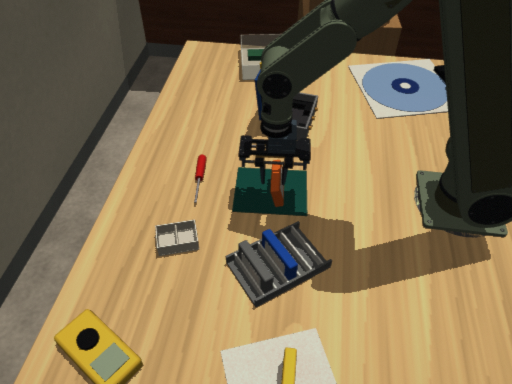

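The drive, at (277,183), is leaning between the fingers on the mat. I keep pushing so that it tips onto the far finger, then let it down.

Call:
send_rows(steps=[[[0,0.1,0,0,0.5],[0,0.1,0,0,0.5],[0,0,0.05,0,0.5],[0,0.05,0.05,0,0.5],[0,0.05,0.05,0,0.5]]])

```text
time_s: 7.07
ee_pos: [513.9, 36.0, 39.2]
ee_rot: [179.9, 0.0, 94.7]
force: [0.8, -0.0, 1.5]
gripper_width: 45.7
gripper_force: 0.7
```

```bash
python3 od.py
```

```text
top orange c [502.1  90. ] size [48.7  6.6] long axis deg 3.0 35
  z [28.7 39.8 53.  60.  64.6]
side orange c [509.1  17.9] size [162.5  58.4] long axis deg -83.1 481
  z [10.8 34.8 52.7 59.8 65.1]
7.1667 [513.9  36.   39.1] [179.9   0.   94.7] 45.5 [ 1.7 -0.3  0.9]
```

Call:
send_rows(steps=[[[0,0.1,0.04,0,0.5],[0,0.1,0.04,0,0.5],[0,0.1,0.03,0,0.5],[0,0.1,0.03,0,0.5],[0,0.1,0.03,0,0.5]]])

```text
time_s: 7.58
ee_pos: [533.3, 37.6, 32.2]
ee_rot: [180.0, 0.0, 94.7]
force: [0.2, 0.8, 0.1]
gripper_width: 45.8
gripper_force: 0.0
```

Call:
send_rows(steps=[[[0,0.1,0,0,0.5],[0,0.1,0,0,0.5],[0,0.1,0,0,0.5],[0,0,0,0,0.5],[0,0,0,0,0.5]]])

```text
time_s: 8.0
ee_pos: [544.9, 38.6, 32.2]
ee_rot: [-180.0, 0.0, 94.7]
force: [0.0, 0.1, 0.4]
gripper_width: 45.5
gripper_force: 0.0
```

```bash
python3 od.py
```

```text
top orange c [518.9  91. ] size [56.6  9.7] long axis deg 7.6 49
  z [20.2 24.2 25.4 27.6 31.7]
side orange c [525.1  31.9] size [139.1  65.3] long axis deg -84.3 493
  z [ 5.5 22.7 25.6 27.2 30.5]
8.1 [544.5  38.6  32.3] [-180.     0.    94.7] 45.5 [ 0.  -0.5  1.5]
```

Call:
send_rows(steps=[[[0,0,-0.7,0,1],[0,0,-0.7,0,1],[0,-0.4,-0.3,0,1],[0,-0.1,0,0,1],[0,0,0,0,1]]])

```text
time_s: 8.52
ee_pos: [523.7, 36.9, 100.7]
ee_rot: [-180.0, 0.0, 94.7]
force: [0.7, -0.5, -1.1]
gripper_width: 76.0
gripper_force: 0.0
```

```bash
python3 - <<'E'
from m import *
for n in("top","side"):
    f=env.grab_frame(n);W=cloud(f);H=cv2.cvtColor(f["pixels"],cv2.COLOR_RGB2HSV).astype(int)
    m=(H[...,0]>=3)&(H[...,0]<=16)&(H[...,1]>150)&(abs(W[...,0]-520)<70)&(abs(W[...,1]-33)<90)&(W[...,2]>19)&(W[...,2]<36)&(f["depth"]>0)
    if m.sum()>15: rect(W[m],n); P=W[m]; print(np.percentile(P,[2,50,98],axis=0).round(1).tolist())
    cv2.imwrite(f"pics/t2_{n}.png",f["pixels"][:,:,::-1])
print(env.state()["ee_pos"])
E
```

```text
top c [519.1  89.7] size [56.4 11.3] long axis deg 3.7 63
[[491.8, 83.5, 20.7], [523.9, 89.2, 25.8], [547.1, 95.7, 29.8]]
side c [523.6  39.8] size [121.9  63.5] long axis deg -85.2 427
[[490.4, -18.5, 20.2], [521.1, 57.0, 26.2], [556.1, 99.0, 30.0]]
[524.29586199  36.91599712  99.49310688]
```

View pics/t2_side.png

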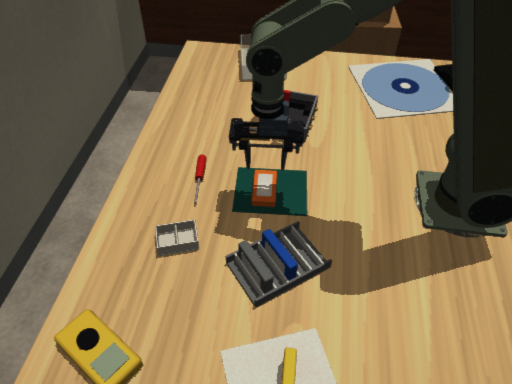

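The drive lies flat on the mat at (264,187) with its label up and the fingers clear of it. I pick it up across its width.

Call:
send_rows(steps=[[[0.07,-0.02,0.2,0,1],[0,0,0.7,0,1],[0,0,0.7,0,1],[0,0,0.4,0,1],[0,0,0.09,0,1]]])

```text
time_s: 9.03
ee_pos: [520.9, 39.7, 12.4]
ee_rot: [-179.5, -0.0, 94.7]
force: [-0.6, 0.5, 0.1]
gripper_width: 91.2
gripper_force: 0.0
```

Call:
send_rows(steps=[[[0,0,0,0,1],[0,0,0,0,0.6],[0,0,0,0,0.5],[0,0,0,0,0.5],[0,0,0,0,0.5]]], squeeze=30)

```text
time_s: 9.45
ee_pos: [524.6, 39.7, 17.7]
ee_rot: [179.9, 0.0, 94.7]
force: [-0.3, -0.2, -0.4]
gripper_width: 67.8
gripper_force: 0.0
```

Call:
send_rows(steps=[[[0,0,0.04,0,0.71],[0,0,0,0,0.5],[0,0,0,0,0.4],[0,0,0,0,0.4],[0,0,0,0,0.4]]])

```text
time_s: 9.87
ee_pos: [524.3, 39.7, 15.6]
ee_rot: [179.9, 0.0, 94.7]
force: [-0.5, 0.5, 4.1]
gripper_width: 63.9
gripper_force: 30.0
```

Call:
send_rows(steps=[[[0,0,-0.2,0,0.4],[0,0,-0.5,0,0.4],[0,0,-0.6,0,0.4],[0,0,-0.6,0,0.4],[0,0,0,0,0.4]]])

```text
time_s: 10.28
ee_pos: [526.5, 39.8, 95.3]
ee_rot: [179.6, 0.0, 94.7]
force: [1.0, 0.1, -1.7]
gripper_width: 63.5
gripper_force: 30.0
```

```bash
python3 od.py; python3 plan.py 450 -279 85 82 14 0.4
```

```text
side orange c [519.4  96.7] size [58.7  5.8] long axis deg 3.8 48
  z [81.7 84.3 86.3 88.5 89.5]
10.3833 [523.8  39.7  91.5] [180.    0.   94.7] 64.0 [-0.6  0.  -2.1]
now 10.3833 [523.8  39.7  91.5] 94.69 w 64.0
[[-0.56, -0.18, 0.01, 0.13, 0.4], [-0.56, -0.17, 0.01, 0.13, 0.4], [-0.56, -0.16, 0.01, 0.13, 0.4], [-0.56, -0.15, 0.01, 0.13, 0.4], [-0.57, -0.14, 0.01, 0.13, 0.4]]
[[-0.57, -0.13, 0.01, 0.13, 0.4], [-0.57, -0.13, 0.01, 0.13, 0.4], [-0.57, -0.12, 0.01, 0.13, 0.4], [-0.57, -0.11, 0.01, 0.13, 0.4], [-0.58, -0.1, 0.01, 0.14, 0.4]]
[[-0.58, -0.09, 0.02, 0.13, 0.4], [-0.58, -0.08, 0.01, 0.14, 0.4], [-0.58, -0.06, 0.02, 0.13, 0.4], [-0.58, -0.06, 0.01, 0.14, 0.4]]
max 0.59 end [ 450.  -279.2   85.1] 82.0
```

Call:
send_rows(steps=[[[0,0,-0.6,0,0.4],[0,0,-0.9,0,0.4],[0,0,-0.9,0,0.4],[0,0,-0.5,0,0.4],[0,0,0,0,0.4]]])

```text
time_s: 10.8
ee_pos: [525.8, 39.8, 210.2]
ee_rot: [179.6, 0.0, 94.7]
force: [1.5, -0.9, -2.4]
gripper_width: 63.8
gripper_force: 30.0
```

```bash
python3 plan.py 464 -280.5 205 82 15 0.4
```

```text
now 10.8 [525.8  39.8 210.2] 94.68 w 63.8
[[-0.52, -0.15, 0.01, 0.12, 0.4], [-0.53, -0.14, 0.01, 0.12, 0.4], [-0.53, -0.13, 0.01, 0.12, 0.4], [-0.53, -0.12, 0.01, 0.12, 0.4], [-0.53, -0.12, 0.01, 0.12, 0.4]]
[[-0.53, -0.11, 0.01, 0.12, 0.4], [-0.53, -0.1, 0.01, 0.12, 0.4], [-0.54, -0.09, 0.01, 0.13, 0.4], [-0.54, -0.08, 0.01, 0.12, 0.4], [-0.54, -0.08, 0.01, 0.13, 0.4]]
[[-0.54, -0.07, 0.01, 0.12, 0.4], [-0.54, -0.06, 0.0, 0.13, 0.4], [-0.54, -0.05, 0.01, 0.12, 0.4], [-0.54, -0.04, 0.0, 0.13, 0.4], [-0.54, -0.04, 0.01, 0.12, 0.4]]
max 0.55 end [ 464.  -280.5  205. ] 82.0
```

Call:
send_rows(steps=[[[-0.52,-0.15,0.01,0.12,0.4],[-0.53,-0.14,0.01,0.12,0.4],[-0.53,-0.13,0.01,0.12,0.4],[-0.53,-0.12,0.01,0.12,0.4],[-0.53,-0.12,0.01,0.12,0.4]]])

```text
time_s: 11.22
ee_pos: [501.1, -67.8, 201.9]
ee_rot: [-179.7, -0.1, 90.5]
force: [0.7, -0.4, -1.8]
gripper_width: 63.9
gripper_force: 30.0
```

Call:
send_rows(steps=[[[-0.53,-0.11,0.01,0.12,0.4],[-0.53,-0.1,0.01,0.12,0.4],[-0.54,-0.09,0.01,0.13,0.4],[-0.54,-0.08,0.01,0.12,0.4],[-0.54,-0.08,0.01,0.13,0.4]]])

```text
time_s: 11.63
ee_pos: [480.7, -174.4, 199.8]
ee_rot: [-179.7, -0.1, 86.3]
force: [-0.5, 0.1, -1.9]
gripper_width: 63.5
gripper_force: 30.0
```

Call:
send_rows(steps=[[[-0.54,-0.07,0.01,0.12,0.4],[-0.54,-0.06,0.0,0.13,0.4],[-0.54,-0.05,0.01,0.12,0.4],[-0.54,-0.04,0.0,0.13,0.4],[-0.54,-0.04,0.01,0.12,0.4]]])

```text
time_s: 12.05
ee_pos: [460.3, -280.7, 198.6]
ee_rot: [-179.7, -0.1, 82.0]
force: [0.5, -0.6, -1.0]
gripper_width: 63.6
gripper_force: 30.0
```

Call:
send_rows(steps=[[[0,0,0.4,0,0.4],[0,0,0.8,0,0.4],[0,0,0.8,0,0.4],[0,0,0.6,0,0.4],[0,0,0.3,0,0.4]]])

```text
time_s: 12.47
ee_pos: [457.9, -278.2, 79.6]
ee_rot: [-179.4, -0.3, 82.0]
force: [-0.6, 0.4, -2.6]
gripper_width: 63.5
gripper_force: 30.0
```

```bash
python3 od.py t3
```

```text
12.5667 [ 458.5 -278.4   80.7] [-179.4   -0.3   82. ] 63.7 [-1.   1.4 -2.4]
```

View pics/t3_side.png

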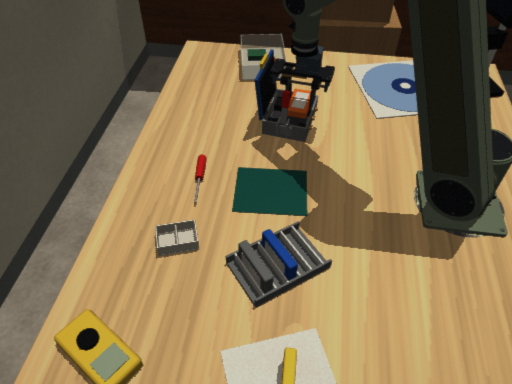

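The gripper holds the drive, at (300,102), over the front part of the box. Its body is close to the lid at (268,85), and the clamp at (287,100) is untouched.

Call:
send_rows(steps=[[[0,0,0,0,0.4],[0,0,0,0,0.4],[0,0,0,0,0.4]]])

```text
time_s: 12.82
ee_pos: [462.6, -280.9, 86.7]
ee_rot: [179.9, 0.0, 82.0]
force: [-0.0, -0.1, -1.9]
gripper_width: 63.5
gripper_force: 30.0
```

```bash
python3 - <<'E'
from m import *
s=env.state(); print({k:np.round(v,2) for k,v in s.items()})
a=np.deg2rad(-8); R=np.array([[np.cos(a),-np.sin(a)],[np.sin(a),np.cos(a)]])
for n in("top","side"):
    f=env.grab_frame(n);W=cloud(f);H=cv2.cvtColor(f["pixels"],cv2.COLOR_RGB2HSV).astype(int)
    h,sa,v=[H[...,i] for i in range(3)]; z=W[...,2]
    B=(W[...,:2]-[483.7,-283.3])@R; near=(abs(B[...,0])<130)&(abs(B[...,1])<150)&(f["depth"]>0)
    m=near&(h>=3)&(h<=16)&(sa>140)&(z>55)&(z<100)
    if m.sum(): p=B[m];print(n,"drive box frame pct",np.percentile(p,[1,50,99],axis=0).round(1).tolist(),np.percentile(z[m],[2,50,98]).round(1),m.sum())
    m=near&(h>20)&(h<34)&(sa>120)&(z>150)
    if m.sum()>5: print(" tab",B[m].mean(0),z[m].mean(),m.sum())
    m=near&(h>100)&(h<130)&(sa>80)&(z>65)
    if m.sum()>20: print(" lid",np.polyfit(z[m],B[m][:,0],1),m.sum())
    m=near&(z>45)&(z<58)&(sa<90)
    p=B[m]; print(" rim x",np.percentile(p[abs(p[:,1])<40][:,0],[1,99]).round(1)," rim y",np.percentile(p[abs(p[:,0])<40][:,1],[1,99]).round(1))
E
```

```text
{'time_s': np.float64(12.82), 'qpos': array([-32.48,  21.78, 104.57,  -0.  ,  53.55, -24.52]), 'qvel': array([-0.03, -0.41, -0.16,  0.04,  0.04, -0.06]), 'effort': array([-1.000e-02, -4.088e+01, -1.948e+01,  4.000e-02,  7.000e-02,
       -0.000e+00]), 'ee_pos': array([ 462.61, -280.9 ,   86.69]), 'ee_rot': array([1.7991e+02, 4.0000e-02, 8.2040e+01]), 'force': array([-0.02, -0.1 , -1.88]), 'torque': array([-0.06, -0.11, -0.08]), 'gripper_force': np.float64(30.0), 'gripper_width': np.float64(63.51)}
top drive box frame pct [[-54.4, -23.9], [-26.2, 46.1], [8.4, 59.8]] [86.3 95.7 99.6] 181
 tab [ 9.15009240e+01 -7.05744105e-02] 208.23885445621568 81
 lid [ 0.11282462 66.89766575] 90
 rim x [-70.6  67.2]  rim y [ 81.7 117.8]
side drive box frame pct [[-54.4, -58.8], [-28.2, 44.9], [8.1, 60.4]] [77.  96.1 99.9] 280
 tab [87.48348176  4.80153823] 207.6027963910324 71
 lid [ -0.22330826 111.91023826] 307
 rim x [-70.1  71.4]  rim y [ 80.  120.1]
```

```bash
python3 - <<'E'
from m import *
a=np.deg2rad(-8); R=np.array([[np.cos(a),-np.sin(a)],[np.sin(a),np.cos(a)]])
def ray(f,uv,zp):
    K=f["intrinsics"];T=f["cam_to_world"]
    d=np.c_[(uv[:,0]-K[0,2])/K[0,0],(uv[:,1]-K[1,2])/K[1,1],np.ones(len(uv))]@T[:3,:3].T
    return T[:3,3]+d*((zp-T[2,3])/d[:,2])[:,None]
for n in("top","side"):
    f=dict(np.load(f"pics/{n}0.npz"));W=cloud(f);z=W[...,2]
    H=cv2.cvtColor(f["pixels"],cv2.COLOR_RGB2HSV).astype(int)
    B=(W[...,:2]-[483.7,-283.3])@R
    ok=(z>40)&(z<62)&(H[...,1]<110)&(f["depth"]>0)
    for nm,m in(("front",(B[...,0]<-58)&(B[...,0]>-78)),("rear",(B[...,0]>40)&(B[...,0]<60))):
        v,u=np.nonzero(ok&m&(abs(B[...,1])<100)); Q=(ray(f,np.c_[u,v],52)[:,:2]-[483.7,-283.3])@R
        y=np.sort(Q[:,1]); print(n,nm,"y min/max",y[:4].round(1),y[-4:].round(1),"x",np.percentile(Q[:,0],[2,98]).round(1),len(y))
    # profile across y at x~0 on original value channel, z<45 (nest/foam)
    K=f["intrinsics"];T=np.linalg.inv(f["cam_to_world"])
    for nm,pts in(("y profile x=20",[(20,t) for t in np.arange(-100,101,3)]),("x profile y=-50",[(t,-50) for t in np.arange(-80,81,3)])):
        w=np.array(pts)@R.T+[483.7,-283.3]; P=np.c_[w,np.full(len(w),26.),np.ones(len(w))]@T.T
        uv=(P[:,:2]/P[:,2:3])@np.diag([K[0,0],K[1,1]])+[K[0,2],K[1,2]]
        g=cv2.remap(H[...,2].astype(np.float32),uv[:,0].astype(np.float32),uv[:,1].astype(np.float32),cv2.INTER_LINEAR).ravel()
        print(n,nm,g.astype(int).tolist())
E
```

```text
top front y min/max [-90.5 -90.1 -89.8 -89.4] [88.3 88.7 89.1 89.5] x [-70.7 -60. ] 120
top rear y min/max [-90.7 -90.3 -90.  -89.6] [89.4 89.8 90.6 91. ] x [40.2 59.1] 38
top y profile x=20 [124, 96, 73, 59, 52, 50, 52, 57, 61, 62, 59, 51, 47, 48, 55, 65, 75, 81, 83, 83, 84, 83, 83, 83, 83, 84, 84, 84, 84, 84, 84, 84, 85, 84, 84, 84, 85, 85, 85, 85, 85, 85, 86, 86, 91, 99, 106, 108, 104, 97, 90, 85, 84, 81, 75, 72, 76, 91, 111, 126, 134, 132, 122, 102, 90, 96, 110]
top x profile y=-50 [167, 155, 143, 134, 123, 107, 85, 67, 64, 65, 65, 65, 65, 64, 64, 69, 76, 81, 83, 83, 83, 83, 81, 81, 80, 81, 81, 82, 82, 82, 82, 81, 80, 80, 80, 80, 80, 78, 73, 66, 62, 61, 62, 62, 62, 62, 62, 67, 76, 85, 85, 70, 52, 45]
side front y min/max [-94.5 -93.6 -92.6 -89. ] [ 97.1  98.   99.7 104.3] x [-71.5 -59.7] 114
side rear y min/max [-94.5 -93.6 -92.6 -91.7] [ 99.9 100.5 100.8 103.4] x [38.2 59.7] 46
side y profile x=20 [36, 35, 33, 31, 26, 21, 26, 32, 38, 44, 48, 49, 50, 52, 56, 60, 61, 62, 62, 63, 63, 62, 55, 48, 47, 45, 45, 45, 45, 46, 46, 46, 47, 47, 46, 46, 45, 44, 44, 46, 47, 47, 47, 47, 46, 46, 45, 43, 42, 38, 34, 38, 44, 55, 51, 44, 41, 38, 39, 40, 40, 40, 40, 42, 42, 41, 41]
side x profile y=-50 [168, 115, 83, 67, 55, 80, 100, 65, 32, 20, 18, 18, 19, 18, 18, 12, 8, 7, 6, 5, 4, 6, 7, 8, 6, 7, 5, 6, 6, 8, 8, 13, 31, 59, 66, 66, 66, 66, 66, 64, 56, 35, 21, 19, 19, 19, 19, 20, 26, 36, 43, 71, 92, 85]
```

Call:
send_rows(steps=[[[0,0.1,0.2,0,0.4],[0,0.2,0.15,0,0.4],[0,0.2,0,0,0.4],[0,0.1,0,0,0.4],[0,0,0,0,0.4]]])

```text
time_s: 13.33
ee_pos: [486.9, -284.0, 71.5]
ee_rot: [180.0, 0.0, 82.1]
force: [0.3, -0.6, -2.2]
gripper_width: 63.7
gripper_force: 30.0
```

Call:
send_rows(steps=[[[0,0.1,0,0,0.4],[0,0.1,0,0,0.4],[0,0.05,0,0,0.4],[0,0,0,0,0.4],[0,0,0,0,0.4]]])

```text
time_s: 13.75
ee_pos: [496.4, -285.6, 72.2]
ee_rot: [179.9, 0.0, 82.0]
force: [-0.7, -0.7, -2.1]
gripper_width: 63.6
gripper_force: 30.0
```

Call:
send_rows(steps=[[[0,0.05,0,0,0.4],[0,0.05,0,0,0.4],[0,0,0,0,0.4]]])

```text
time_s: 14.0
ee_pos: [499.7, -285.9, 71.9]
ee_rot: [-180.0, 0.0, 82.0]
force: [-1.3, -0.6, -1.1]
gripper_width: 63.4
gripper_force: 30.0
```

```bash
cat > lid.py <<'E'
from m import *
a=np.deg2rad(-8); R=np.array([[np.cos(a),-np.sin(a)],[np.sin(a),np.cos(a)]])
def lid(tag=None):
  s=env.state(); print({k:np.round(s[k],1) for k in("time_s","ee_pos","force","torque")}, "box frame tcp",((s["ee_pos"][:2]-[483.7,-283.3])@R).round(1))
  for n in("top","side"):
    f=env.grab_frame(n);W=cloud(f);H=cv2.cvtColor(f["pixels"],cv2.COLOR_RGB2HSV).astype(int)
    if tag: cv2.imwrite(f"pics/{tag}_{n}.png",f["pixels"][:,:,::-1])
    h,sa,v=[H[...,i] for i in range(3)]; z=W[...,2]
    B=(W[...,:2]-[483.7,-283.3])@R; near=(abs(B[...,0])<180)&(abs(B[...,1])<150)&(f["depth"]>0)
    m=near&(h>20)&(h<34)&(sa>120)&(z>50)
    if m.sum()>5: t=B[m].mean(0);print(n,"tab",t.round(1),z[m].mean().round(1),"angle",np.arctan2(z[m].mean()-52,70-t[0]).round(2),m.sum())
    m=near&(h>=3)&(h<=16)&(sa>140)&(z>10)&(z<110)
    if m.sum()>9: p=B[m];print(n," drive",np.percentile(p,[1,50,99],axis=0).round(1).tolist(),np.percentile(z[m],[2,50,98]).round(1),m.sum())
    m=near&((h<3)|(h>172))&(sa>140)&(z>65)
    if m.sum()>9: t=B[m].mean(0);print(n," clamp",t.round(1),z[m].mean().round(1),"angle",np.arctan2(z[m].mean()-69,105-t[1]).round(2),m.sum())
if __name__=="__main__":
    import sys; lid(*sys.argv[1:])
E
python3 lid.py
```

```text
{'time_s': np.float64(14.0), 'ee_pos': array([ 499.7, -285.9,   71.9]), 'force': array([-1.3, -0.6, -1.1]), 'torque': array([-0. ,  0.1, -0. ])} box frame tcp [16.2 -0.3]
top tab [ 1.134e+02 -1.000e-01] 203.4 angle 1.85 80
top  drive [[-17.1, -4.9], [21.3, 45.3], [50.8, 59.0]] [38.1 81.3 86.4] 165
top  clamp [ 0.2 85.3] 170.0 angle 1.38 14
side tab [108.9   2.3] 200.4 angle 1.83 81
side  drive [[-17.3, -83.4], [24.4, 33.9], [61.8, 61.3]] [50.3 81.6 91.8] 303
side  clamp [-0.4 92.7] 148.7 angle 1.42 109
```

Call:
send_rows(steps=[[[0,0.05,0,0,0.4],[0,0.06,0,0,0.4],[0,0,0,0,0.4],[0,-0.2,0,0,0.4],[0,-0.27,0,0,0.4]]])

```text
time_s: 14.52
ee_pos: [486.3, -284.2, 72.1]
ee_rot: [179.9, 0.0, 82.1]
force: [-0.6, -0.6, -1.5]
gripper_width: 63.7
gripper_force: 30.0
```

Call:
send_rows(steps=[[[0,0,0,0,0.4],[0,0,0,0,0.4],[0,0,0,0,0.4]]])

```text
time_s: 14.77
ee_pos: [485.7, -284.1, 72.3]
ee_rot: [179.9, 0.0, 82.0]
force: [0.0, 0.4, -1.1]
gripper_width: 63.8
gripper_force: 30.0
```

```bash
python3 lid.py
```

```text
{'time_s': np.float64(14.8), 'ee_pos': array([ 485.7, -284.1,   72.3]), 'force': array([ 0. ,  0.4, -1.1]), 'torque': array([ 0. , -0.1, -0. ])} box frame tcp [ 2.1 -0.5]
top tab [119.9  -1.3] 201.5 angle 1.89 84
top  drive [[-30.5, -6.4], [-2.8, 45.7], [34.6, 59.2]] [72.2 81.5 87.9] 163
side tab [114.    3.8] 201.3 angle 1.86 78
side  drive [[-31.1, -59.3], [-10.3, 42.4], [53.0, 60.6]] [29.5 81.9 88.1] 257
side  clamp [ 1.  88.6] 148.9 angle 1.37 118
```

Call:
send_rows(steps=[[[0,-0.03,0.2,0,0.4],[0,0,0.25,0,0.4],[0,0,0.2,0,0.4],[0,0,0.1,0,0.4],[0,0,0,0,0.4]]])

```text
time_s: 15.28
ee_pos: [483.3, -283.1, 40.1]
ee_rot: [-179.8, -0.1, 82.0]
force: [-0.1, 0.3, -2.6]
gripper_width: 63.8
gripper_force: 30.0
```

Call:
send_rows(steps=[[[0,0,0.1,0,0.4],[0,0,0.1,0,0.4],[0,0,0.05,0,0.4],[0,0,0,0,0.4],[0,0,0,0,0.4]]])

```text
time_s: 15.7
ee_pos: [484.3, -283.7, 31.9]
ee_rot: [180.0, 0.0, 82.0]
force: [-0.1, -0.6, -2.1]
gripper_width: 63.6
gripper_force: 30.0
```

```bash
python3 lid.py
```

```text
{'time_s': np.float64(15.7), 'ee_pos': array([ 484.3, -283.7,   31.9]), 'force': array([-0.1, -0.6, -2.1]), 'torque': array([ 0. , -0.1,  0. ])} box frame tcp [ 0.7 -0.3]
top tab [119.9  -1.3] 201.7 angle 1.89 83
top  drive [[-32.2, -5.4], [-15.0, 44.0], [30.9, 59.6]] [31.2 40.8 45.4] 125
side tab [113.3   4.2] 197.1 angle 1.86 78
side  drive [[-33.8, -89.5], [-20.0, 17.0], [34.4, 60.5]] [25.3 42.4 86.4] 178
side  clamp [ 2.  86.4] 146.2 angle 1.33 128
```

Call:
send_rows(steps=[[[0,0,0.05,0,0.4],[0,0,0.05,0,0.4],[0,0,0,0,0.4],[0,0,0,0,0.4]]])

```text
time_s: 16.13
ee_pos: [484.1, -283.7, 27.8]
ee_rot: [-180.0, -0.0, 82.0]
force: [0.2, 0.4, -1.6]
gripper_width: 64.0
gripper_force: 30.0
```

Call:
send_rows(steps=[[[0,0,0.04,0,0.4],[0,0,0.04,0,0.4],[0,0,0,0,0.4],[0,0,0,0,0.4]]])

```text
time_s: 16.47
ee_pos: [484.2, -283.7, 24.6]
ee_rot: [-180.0, -0.0, 82.0]
force: [0.7, -0.4, -1.5]
gripper_width: 63.8
gripper_force: 30.0
```

```bash
python3 lid.py
```

```text
{'time_s': np.float64(16.5), 'ee_pos': array([ 484.2, -283.7,   24.6]), 'force': array([ 0.7, -0.4, -1.5]), 'torque': array([-0.1, -0.1,  0. ])} box frame tcp [ 0.5 -0.3]
top tab [119.9  -1.3] 201.6 angle 1.89 84
top  drive [[-32.6, -3.9], [-14.3, 43.6], [30.2, 60.7]] [21.9 33.4 39.3] 127
side tab [115.5   3.3] 198.0 angle 1.87 75
side  drive [[-34.3, -75.3], [-21.2, 14.5], [32.7, 57.9]] [23.4 35.1 80.2] 151
side  clamp [ 1.5 87.5] 147.5 angle 1.35 130
```

Call:
send_rows(steps=[[[0,0,0.04,0,0.4],[0,0,0.04,0,0.4],[0,0,0,0,0.4],[0,0,0,0,0.4]]])

```text
time_s: 16.9
ee_pos: [484.2, -283.7, 21.4]
ee_rot: [-180.0, -0.0, 82.0]
force: [0.3, 0.4, -2.4]
gripper_width: 64.1
gripper_force: 30.0
```

Call:
send_rows(steps=[[[0,0,0.03,0,0.4],[0,0,0,0,0.4],[0,0,0,0,0.4]]])

```text
time_s: 17.15
ee_pos: [484.2, -283.7, 20.3]
ee_rot: [-180.0, 0.0, 82.0]
force: [0.3, 0.5, -2.2]
gripper_width: 63.8
gripper_force: 30.0
```

Now I open to 78 mm, lift out with the gripper shifted a little toward the front, and check.

Call:
send_rows(steps=[[[0,0,0.02,0,0.6],[0,0,0,0,0.75],[0,0,0,0,0.85],[0,0,0,0,0.85],[0,0,0,0,0.85]]])

```text
time_s: 17.57
ee_pos: [484.5, -283.8, 19.8]
ee_rot: [180.0, 0.0, 82.0]
force: [0.5, -0.1, 0.1]
gripper_width: 77.5
gripper_force: 0.0
```

Call:
send_rows(steps=[[[0,0,-0.3,0,0.85],[0,0,-0.8,0,0.85],[0,-0.5,-0.8,0,0.6],[0,-0.5,-0.8,0,0.3],[0,0,-0.7,0,0]]])

```text
time_s: 17.98
ee_pos: [441.4, -277.2, 157.2]
ee_rot: [-179.8, -0.0, 82.0]
force: [-0.4, 0.3, 0.4]
gripper_width: 60.1
gripper_force: 0.0
```

Call:
send_rows(steps=[[[0,-0.5,-0.5,0,0],[0,-0.5,-0.3,0,0],[0,0,0,0,0],[0,0,0,0,0]]])

```text
time_s: 18.32
ee_pos: [405.0, -272.8, 188.4]
ee_rot: [179.9, 0.1, 82.0]
force: [-0.4, 0.3, -0.4]
gripper_width: 33.8
gripper_force: 0.0
```

```bash
python3 lid.py t4; python3 -c "
import cv2
t=cv2.imread('pics/t4_top.png')[130:260,310:450];s=cv2.imread('pics/t4_side.png')[30:160,220:360]
cv2.imwrite('pics/t4.png',cv2.hconcat([cv2.resize(t,(400,370)),cv2.resize(s,(400,370))]))"
```

```text
{'time_s': np.float64(18.3), 'ee_pos': array([ 405. , -272.8,  188.4]), 'force': array([-0.4,  0.3, -0.4]), 'torque': array([ 0. , -0.1,  0. ])} box frame tcp [-79.4  -0.6]
top tab [119.9  -1.7] 201.4 angle 1.89 83
top  drive [[-32.4, -65.3], [-12.9, 1.4], [30.4, 58.5]] [20.7 28.6 35.1] 217
side tab [116.6   3.5] 201.0 angle 1.87 76
side  drive [[-32.7, -70.2], [-23.7, -15.5], [29.2, 98.7]] [12.8 30.2 35.3] 168
side  clamp [ 0.2 92.3] 150.3 angle 1.42 121
```

View pics/t4.png

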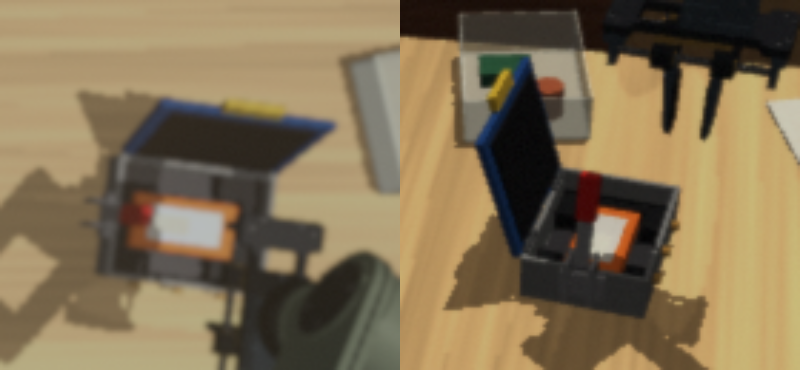

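The drive lies home in the nest, at (185,225) left and (605,240) right, and the lid is well open. The clamp leans slightly inward over the lid's path, so I push it further up before closing the lid.

Call:
send_rows(steps=[[[0.1,0.3,0,0,0],[0.2,0.5,0.1,0,0],[0.2,0.5,0.2,0,0],[0.2,0.5,0.3,0,0],[0.2,0.19,0.35,0,0]]])

```text
time_s: 18.83
ee_pos: [493.3, -247.9, 148.3]
ee_rot: [179.8, 0.0, 82.1]
force: [0.9, -0.5, -0.2]
gripper_width: 0.3
gripper_force: 0.0
```

Call:
send_rows(steps=[[[0.2,0,0,0,0],[0.2,0,0,0,0],[0.2,0,0,0,0],[0.2,0,0,0,0],[0.2,0,0,0,0]]])

```text
time_s: 19.25
ee_pos: [494.7, -208.3, 150.7]
ee_rot: [179.9, 0.1, 82.0]
force: [-0.4, -1.1, 2.5]
gripper_width: 0.7
gripper_force: 0.9
```

Call:
send_rows(steps=[[[0.2,0,0,0,0],[0.2,0,0,0,0],[0.15,0,0,0,0],[0,0,0,0,0],[0,0,0,0,0]]])

```text
time_s: 19.67
ee_pos: [497.2, -185.8, 149.5]
ee_rot: [-180.0, -0.0, 82.1]
force: [-1.2, -0.3, 0.3]
gripper_width: 0.4
gripper_force: 0.0
```

```bash
python3 lid.py
```

```text
{'time_s': np.float64(19.7), 'ee_pos': array([ 497.2, -185.8,  149.5]), 'force': array([-1.2, -0.3,  0.3]), 'torque': array([-0., -0.,  0.])} box frame tcp [-0.2 98.4]
top tab [119.8  -1.3] 201.9 angle 1.89 82
side tab [107.6  30.8] 217.4 angle 1.79 40
side  drive [[-32.8, -71.6], [-24.0, -22.9], [22.1, 64.1]] [15.8 29.8 34.5] 171
side  clamp [  0.5 129.4] 154.8 angle 1.85 100
```

Call:
send_rows(steps=[[[-0.5,0,-0.5,0,0],[-0.6,0,-0.8,0,0],[-0.6,0.3,-0.8,0,0],[-0.6,0.7,-0.3,0,0],[-0.15,0.9,0,0,0]]])

```text
time_s: 20.18
ee_pos: [559.3, -298.6, 250.6]
ee_rot: [179.6, 0.3, 81.8]
force: [1.2, -0.4, 0.6]
gripper_width: 0.9
gripper_force: 0.0
```

Call:
send_rows(steps=[[[0,0.9,0,0,0],[0,0.7,0,0,0],[0,0.4,0,0,0],[0,0,0,0,0],[0,0,0,0,0]]])

```text
time_s: 20.6
ee_pos: [638.2, -305.2, 244.1]
ee_rot: [-179.9, -0.0, 82.0]
force: [-0.5, -0.4, 0.6]
gripper_width: 0.6
gripper_force: 0.0
```

```bash
python3 lid.py
```

```text
{'time_s': np.float64(20.6), 'ee_pos': array([ 638.2, -305.2,  244.1]), 'force': array([-0.5, -0.4,  0.6]), 'torque': array([ 0. , -0.1, -0.1])} box frame tcp [156.1  -0.2]
top tab [117.2   4.6] 215.6 angle 1.85 72
top  drive [[-31.9, -67.4], [-1.5, -2.8], [30.4, 58.8]] [15.2 28.1 33.4] 279
side tab [118.8   2.9] 201.3 angle 1.89 76
side  drive [[-32.7, -72.0], [-23.7, -25.4], [23.6, 61.3]] [12.9 29.5 34.5] 175
side  clamp [  0.3 129.7] 151.2 angle 1.86 99
```

Call:
send_rows(steps=[[[0,0,0.5,0,0],[0,0,0.8,0,0],[0,0,0.5,0,0],[0,-0.2,0,0,0],[0,-0.25,0,0,0]]])

```text
time_s: 21.12
ee_pos: [619.0, -302.2, 172.8]
ee_rot: [-179.9, -0.1, 82.0]
force: [2.2, 1.0, -0.4]
gripper_width: 0.1
gripper_force: 1.1
```

Call:
send_rows(steps=[[[0,-0.25,0,0,0],[0,-0.25,0,0,0],[0,-0.25,0,0,0],[0,-0.25,0,0,0],[0,-0.25,0,0,0]]])

```text
time_s: 21.53
ee_pos: [571.1, -296.3, 176.8]
ee_rot: [179.7, 0.1, 82.0]
force: [2.8, 0.4, 1.4]
gripper_width: 0.8
gripper_force: 1.2
```

```bash
python3 lid.py
```

```text
{'time_s': np.float64(21.5), 'ee_pos': array([ 571.1, -296.3,  176.8]), 'force': array([2.8, 0.4, 1.4]), 'torque': array([-0.1, -0.4, -0. ])} box frame tcp [88.4 -0.7]
top tab [67.6 30.8] 232.8 angle 1.56 17
top  drive [[-32.1, -67.2], [-8.8, 13.4], [30.0, 59.2]] [14.  28.4 34.2] 247
side tab [69.9  4.1] 213.3 angle 1.57 73
side  drive [[-32.8, -72.7], [-23.3, -24.4], [33.4, 64.7]] [14.  29.4 35.1] 170
side  clamp [  0.4 129.4] 150.8 angle 1.86 99
```

Call:
send_rows(steps=[[[0,-0.25,0.03,0,0],[0,-0.25,0.03,0,0],[0,-0.25,0.04,0,0],[0,-0.25,0.04,0,0],[0,-0.2,0.1,0,0]]])

```text
time_s: 22.05
ee_pos: [523.6, -289.4, 165.1]
ee_rot: [179.8, 0.1, 82.0]
force: [1.5, -1.2, 2.8]
gripper_width: 0.1
gripper_force: 1.3
```

Call:
send_rows(steps=[[[0,-0.2,0.1,0,0],[0,-0.2,0.1,0,0],[0,-0.2,0.1,0,0],[0,0,0,0,0],[0,0,0,0,0]]])

```text
time_s: 22.47
ee_pos: [498.5, -285.4, 151.1]
ee_rot: [-179.9, -0.1, 82.0]
force: [0.1, 0.0, 0.3]
gripper_width: 0.7
gripper_force: 0.0
```

```bash
python3 lid.py
```

```text
{'time_s': np.float64(22.5), 'ee_pos': array([ 498.5, -285.4,  151.1]), 'force': array([0.1, 0. , 0.3]), 'torque': array([-0. , -0.1, -0. ])} box frame tcp [14.9  0. ]
top tab [-17.   15.1] 190.4 angle 1.01 33
top  drive [[-32.7, -54.4], [-26.8, 38.7], [4.6, 59.4]] [20.7 28.1 33.1] 106
top  clamp [ -0.4 125.3] 163.8 angle 1.78 17
side tab [-18.5   3.6] 182.5 angle 0.97 60
side  drive [[-33.0, -71.5], [-23.6, -24.7], [22.3, 53.7]] [15.2 29.6 35. ] 168
side  clamp [  0.9 127.4] 152.1 angle 1.83 104
```

Call:
send_rows(steps=[[[0,-0.16,0.15,0,0],[0,-0.16,0.15,0,0],[0,-0.16,0.15,0,0],[0,-0.15,0.15,0,0],[0,-0.09,0.15,0,0]]])

```text
time_s: 22.98
ee_pos: [469.9, -281.6, 121.1]
ee_rot: [-179.9, -0.0, 82.0]
force: [0.2, -0.4, 2.1]
gripper_width: 0.3
gripper_force: 0.9
```

Call:
send_rows(steps=[[[0,-0.09,0.16,0,0],[0,-0.09,0.16,0,0],[0,-0.09,0.16,0,0],[0,-0.09,0.15,0,0],[0,0,0,0,0]]])

```text
time_s: 23.4
ee_pos: [455.5, -279.1, 95.1]
ee_rot: [-179.8, -0.1, 82.0]
force: [-0.8, 0.4, -0.9]
gripper_width: 0.4
gripper_force: 0.0
```

```bash
python3 lid.py
```

```text
{'time_s': np.float64(23.4), 'ee_pos': array([ 455.5, -279.1,   95.1]), 'force': array([-0.8,  0.4, -0.9]), 'torque': array([ 0. , -0.1,  0. ])} box frame tcp [-28.5   0.2]
top tab [-71.9  16.3] 125.7 angle 0.48 46
side tab [-70.7   0.4] 108.1 angle 0.38 78
side  drive [[-52.7, -3.1], [-27.1, 36.9], [-10.1, 92.8]] [13.2 29.3 56.9] 54
side  clamp [ -0.9 128.2] 151.9 angle 1.84 106
```

Call:
send_rows(steps=[[[0,-0.05,0.12,0,0],[0,-0.05,0.12,0,0],[0,-0.05,0.12,0,0],[0,-0.05,0.12,0,0],[0,0,0.12,0,0]]])

```text
time_s: 23.92
ee_pos: [448.2, -278.6, 72.2]
ee_rot: [-179.9, 0.0, 82.0]
force: [-0.7, -1.1, 1.8]
gripper_width: 0.5
gripper_force: 0.7
```

Call:
send_rows(steps=[[[0,0,0.1,0,0],[0,0,0.08,0,0],[0,0,0.05,0,0],[0,0,0,0,0],[0,0,0,0,0]]])

```text
time_s: 24.33
ee_pos: [449.1, -278.7, 63.3]
ee_rot: [180.0, -0.0, 82.0]
force: [0.0, 0.8, 0.0]
gripper_width: 0.7
gripper_force: 0.0
```

Call:
send_rows(steps=[[[0,0,0.03,0,0],[0,0,0.02,0,0],[0,0,0,0,0],[0,0,0,0,0]]])

```text
time_s: 24.67
ee_pos: [449.4, -278.9, 62.3]
ee_rot: [179.9, 0.0, 82.0]
force: [-0.9, 1.3, 5.4]
gripper_width: 0.6
gripper_force: 2.7
```

Call:
send_rows(steps=[[[0,0,0.02,0,0],[0,0,0.02,0,0],[0,0,0,0,0],[0,0,0,0,0]]])

```text
time_s: 25.0
ee_pos: [449.4, -278.9, 62.2]
ee_rot: [179.9, 0.0, 82.0]
force: [-3.5, 2.8, 14.9]
gripper_width: 0.2
gripper_force: 8.0
```

```bash
python3 lid.py
```

```text
{'time_s': np.float64(25.0), 'ee_pos': array([ 449.4, -278.9,   62.2]), 'force': array([-3.5,  2.8, 14.9]), 'torque': array([ 0.4,  0.6, -0. ])} box frame tcp [-34.6  -0.4]
top tab [-79.8  15.8] 78.9 angle 0.18 45
side tab [-80.    2.2] 66.1 angle 0.09 81
side  clamp [ -1.1 129.5] 150.1 angle 1.86 95
```

Call:
send_rows(steps=[[[0,0,-0.5,0,0],[0,0,-0.9,0,0],[0,0.2,-0.9,0,0],[0,0.3,-0.9,0,0],[0.3,0.37,-0.6,0,0]]])

```text
time_s: 25.52
ee_pos: [485.9, -273.5, 215.7]
ee_rot: [179.7, 0.2, 81.9]
force: [0.7, -0.4, 0.1]
gripper_width: 0.4
gripper_force: 0.0
```

Call:
send_rows(steps=[[[0.8,0,0,0,0],[0.9,0,0,0,0],[0.9,0,0,0,0],[0.9,0,0,0,0],[0.9,0,0,0,0]]])

```text
time_s: 25.93
ee_pos: [509.5, -95.7, 211.8]
ee_rot: [180.0, 0.0, 82.0]
force: [-0.3, -1.1, -0.2]
gripper_width: 0.5
gripper_force: 0.0
```

Call:
send_rows(steps=[[[0.2,0,0,0,0],[0,0,0,0,0],[0,0,0,0,0]]])

```text
time_s: 26.18
ee_pos: [510.6, -89.7, 211.8]
ee_rot: [180.0, 0.1, 82.1]
force: [-0.5, -0.2, 0.2]
gripper_width: 0.7
gripper_force: 0.0
```

```bash
python3 lid.py t5
```

```text
{'time_s': np.float64(26.2), 'ee_pos': array([510.6, -89.7, 211.8]), 'force': array([-0.5, -0.2,  0.2]), 'torque': array([-0.1, -0. , -0. ])} box frame tcp [ -0.3 195.5]
top tab [-81.2  17.7] 61.0 angle 0.06 19
side tab [-81.    1.5] 61.7 angle 0.06 79
side  clamp [ -1.4 129.2] 149.5 angle 1.86 81
```

View pics/t5_side.png

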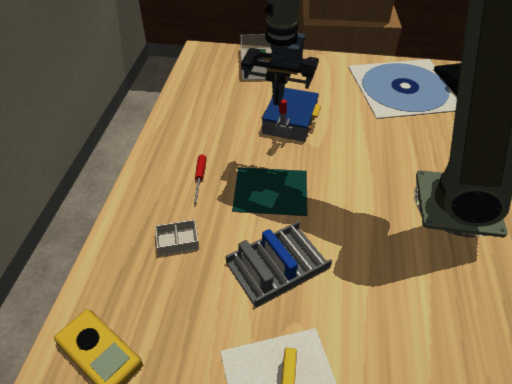

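The lid, at (293,105), is flat shut with its tab top at 61.7 mm. The clamp, at (283,107), is still up and the gripper is outside it.

Call:
send_rows(steps=[[[0,0,0.5,0,0],[0,0,0.7,0,0],[0,0,0.27,0,0],[-0.2,0,0,0,0],[-0.2,0,0,0,0]]])

```text
time_s: 26.7
ee_pos: [508.1, -106.9, 152.9]
ee_rot: [-180.0, 0.0, 82.0]
force: [0.5, 0.1, -0.1]
gripper_width: 0.6
gripper_force: 0.0
```

Call:
send_rows(steps=[[[-0.2,0,0,0,0],[-0.2,0,0,0,0],[-0.2,0,0,0,0],[-0.2,0,0,0,0],[-0.2,0,0,0,0]]])

```text
time_s: 27.12
ee_pos: [503.2, -145.5, 153.9]
ee_rot: [179.9, -0.0, 82.0]
force: [0.2, 1.7, 1.7]
gripper_width: 0.2
gripper_force: 1.1
```

Call:
send_rows(steps=[[[-0.25,0,0,0,0],[-0.2,0,0,0,0],[-0.2,0,0.02,0,0],[-0.2,0,0.02,0,0],[-0.2,0,0.04,0,0]]])

```text
time_s: 27.53
ee_pos: [497.0, -187.3, 149.9]
ee_rot: [180.0, 0.0, 82.0]
force: [0.7, 0.9, 0.7]
gripper_width: 0.5
gripper_force: 1.0
```

```bash
python3 lid.py
```

```text
{'time_s': np.float64(27.5), 'ee_pos': array([ 497. , -187.3,  149.9]), 'force': array([0.7, 0.9, 0.7]), 'torque': array([ 0.3, -0.3, -0. ])} box frame tcp [-0.2 96.9]
top tab [-81.7 -27. ] 61.4 angle 0.06 10
side tab [-78.7   4.1] 67.1 angle 0.1 79
side  clamp [-3.4 90.3] 140.5 angle 1.37 32
```

Call:
send_rows(steps=[[[-0.19,0,0.08,0,0],[-0.19,0,0.08,0,0],[-0.19,0,0.08,0,0],[-0.16,0,0.14,0,0],[-0.16,0,0.14,0,0]]])

```text
time_s: 28.05
ee_pos: [491.9, -222.8, 128.6]
ee_rot: [180.0, 0.0, 82.0]
force: [-0.2, 1.4, 2.2]
gripper_width: 0.2
gripper_force: 0.9
```

Call:
send_rows(steps=[[[-0.16,0,0.14,0,0],[-0.11,0,0.18,0,0],[-0.11,0,0.18,0,0],[-0.11,0,0.18,0,0],[-0.04,0,0.14,0,0]]])

```text
time_s: 28.47
ee_pos: [489.0, -243.4, 95.3]
ee_rot: [-180.0, 0.0, 82.0]
force: [-0.5, -1.0, 2.0]
gripper_width: 0.3
gripper_force: 0.8
```

Call:
send_rows(steps=[[[-0.04,0,0.14,0,0],[-0.04,0,0.1,0,0],[0,0,0.08,0,0],[0,0,0,0,0],[0,0,0,0,0]]])

```text
time_s: 28.88
ee_pos: [488.5, -245.6, 83.2]
ee_rot: [-180.0, -0.0, 82.0]
force: [0.0, 0.8, 0.2]
gripper_width: 0.6
gripper_force: 0.0
```

```bash
python3 lid.py
```

```text
{'time_s': np.float64(28.9), 'ee_pos': array([ 488.5, -245.6,   83.2]), 'force': array([0. , 0.8, 0.2]), 'torque': array([-0. , -0.1, -0. ])} box frame tcp [-0.5 38. ]
side tab [-80.1   1.9] 63.4 angle 0.08 79
side  clamp [-8.3 37.8] 85.3 angle 0.24 16
```

Call:
send_rows(steps=[[[0,0,0.06,0,0],[0,0,0.05,0,0],[0,0,0.03,0,0],[0,0,0,0,0],[0,0,0,0,0]]])

```text
time_s: 29.4
ee_pos: [488.7, -245.8, 77.8]
ee_rot: [-180.0, -0.0, 82.0]
force: [0.1, 0.1, 0.7]
gripper_width: 0.1
gripper_force: 0.1
```

Call:
send_rows(steps=[[[0,0,0.02,0,0],[0,0,0.02,0,0],[0,0,0,0,0],[0,0,0,0,0]]])

```text
time_s: 29.73
ee_pos: [488.7, -245.8, 77.2]
ee_rot: [180.0, 0.0, 82.0]
force: [-1.7, 0.6, 6.9]
gripper_width: 0.0
gripper_force: 3.4
```

Call:
send_rows(steps=[[[0,0,0.02,0,0],[0,0,0.02,0,0],[0,0,0,0,0],[0,0,0,0,0]]])

```text
time_s: 30.07
ee_pos: [488.7, -245.9, 77.0]
ee_rot: [179.9, 0.0, 82.0]
force: [-4.7, 2.8, 16.0]
gripper_width: 0.3
gripper_force: 8.0
```

Call:
send_rows(steps=[[[0,0,-0.3,0,0],[0,0,-0.8,0,0],[0,0,-0.9,0,0],[0,-0.6,-0.9,0,0],[0,-0.9,-0.5,0,0]]])

```text
time_s: 30.48
ee_pos: [433.1, -238.8, 212.6]
ee_rot: [179.6, 0.1, 82.1]
force: [-0.0, -0.9, 0.1]
gripper_width: 0.6
gripper_force: 0.0
```

Call:
send_rows(steps=[[[0,-0.9,0,0,0],[0,-0.5,0,0,0],[0,0,0,0,0],[0,0,0,0,0]]])

```text
time_s: 30.82
ee_pos: [374.2, -229.7, 209.7]
ee_rot: [179.9, 0.0, 82.0]
force: [-0.5, 0.1, -0.4]
gripper_width: 0.2
gripper_force: 0.0
```

```bash
python3 lid.py t6; python3 - <<'E'
from m import *
f=cv2.imread("pics/t6_side.png"); cv2.imwrite("pics/t6c.png",cv2.resize(f[60:160,220:360],(700,500)))
E
```

```text
{'time_s': np.float64(30.8), 'ee_pos': array([ 374.2, -229.7,  209.7]), 'force': array([-0.5,  0.1, -0.4]), 'torque': array([-0. , -0.1,  0. ])} box frame tcp [-115.9   37.8]
top tab [-80.   14.3] 106.7 angle 0.35 62
top  clamp [ 0.4 23.4] 76.1 angle 0.09 84
side tab [-82.    5.4] 82.1 angle 0.2 84
side  clamp [-0.5 26. ] 76.9 angle 0.1 69
```

View pics/t6c.png

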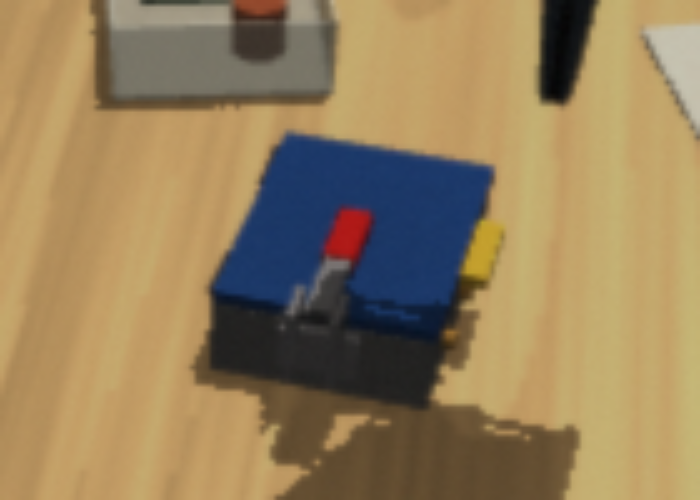

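The crop shows the lid shut, with the red grip at (348,235) lying flat across it. Its top is at about 76.5 mm, against 77 mm for fully down. The gripper is clear, so I hand the job in.

```bash
python3 -c "
from workcell import env
print(env.job_done())"
```

```text
the job is handed in; nothing more can be done
None
```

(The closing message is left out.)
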